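# Set the dial gauge on the brown tile

## Robot

A 6-joint arm with a two-finger parallel gripper is mounted at the origin on the work surface. World frame = base frame: x ahead of the robot, y to its left, z up, the work surface at z = 0. Lengths are in m, angles in rad, forces in N, time in s.
With the tool pointing down it reaches from about 0.35 to 1 m from the base axis. Payload 7.1 kg.
Tool frame: the origin (TCP) lies on the centre line of the jaws, within the pads' length; the fingertips stand 8 mm ahead of it and the grasp point (between the pads) lies 11 mm behind it; z points along the fingers, y is the line along which they close (so a half turn about z gives the same grasp; the last joint's range is limited). The gripper opens to 85 mm and grips with 20 to 120 N. Pads are 22 mm wide; open, the fingers measure 114 mm over their backs; the gripper's body (76 mm by 85 mm) begins 54 mm behind the grasp point. The pads swing forward as they close: fully open they stand 13 mm farther back than shut.
Start: joints at [-1.334, 0.423, 1.63, -0, 1.089, -0.019], TCP at [0.158, -0.605, 0.239] pointing down, gripper open.
Joint ranges: [-3, 3], [-0.9, 2.11], [0.09, 2.58], [-1.31, 4.45], [0.11, 2.69], [-2.54, 2.54]. Speed limits (rad/s): [2.39, 2.39, 3.01, 3.14, 3.14, 3.14].

## Interface

Orientations are given as a unit quaternion [x, y, z, w].
In Python, from rig import ctrl gives the robot as it stands.
- The arm moves only by the shell command python3 -m crank 'ROWS' [OPENING] [FORCE]. ROWS is JSON, a list of rows, each a list of 2 entries, a list of its own where there are three numbers: the shift along the tool's x, y, z in units of 1 m (1.0 is 1 m), then the turn, a rotation vector about the tool's x, y, z in units of 30 degrees (1.0 is 30 degrees). A call has 1 to 12 rows; each row is the pose to reach, as a shift and turn from the pose commanded when the call began, along the tool's axes at that moment; what a row does not reach only later rows make up. A row lasts 1/10 s, in which the tool goes at most 50 mm and 8.59 degrees, less where a joint would pass 70% of its speed; a pose out of reach is approached as far as the arm can. A call with a number of a shift or a turn outside -1 to 1 is refused whole. A call with a gripper value outside its range is refused whole. OPENING is the closure, from -1 (fully open) to 1 (shut), so that 0 is half open, set as the call begins (- or left out, the last holds). The fingers move at their own pace and stop on an object; FORCE is the grip in N (left out, the last holds). Time passes only in rows, so rows that repeat a pose let the fingers close. It gives the time, the measured TCP pose, the force, the opening and the grip force at its end, in the units of the state.
- ctrl.sense(): the state, without advancing time (a new reading comes with each control period).
- ctrl.capture(name): name is "scene" or "top" or "wrist"; returns a dict with "color" (384x512x3 uint8, red, green, blue), "fx", "fy", "cx", "cy" (pixels), "D" ([k1, k2, p1, p2, k3] as OpenCV has them; the pictures are not rectified), "world_to_cam" (4x4, takes a point from world to camera coordinates); the wrist camera has in their place "T_tool_cam" (4x4, takes a point from camera to tool coordinates, whose origin is the TCP and whose axes are the flange's). Camera axes: x right, y up, looking along -z (the intrinsics and any distortion apply to the point x, -y, -z); pixel columns grow to the right and rows downward; lengths in m; the calibration is good to about 2 mm. A picture is of the moment at which its call begins: read the wrist's pose just before it. There is no depth.
- ctrl.job_done(): hands the job in; it is judged then, once.
The state is a dict: "clock": time; "joint_positions": joint angles; "qvel": joint speeds; "tau": joint torques, N m; "tcp_pos": TCP position; "ee_rot": TCP orientation; "force": force on the tool from outside, world axes, zero at the start; "torque": the same for the moment, N m; "width": finger opening in m; "gripper_force": force on a finger pad.
Only numpy, scipy, OpenCV 4.12 (cv2) and the standard library are available. Lean on these libraries where they do the work, as an engineer would, in place of code of your own. Each camera call takes 0.05 s, during which the arm holds its last target. There are 200 camera calls.

## Task

Take the dial gauge by its yellow handle, swing it across in the air until it stands over the middle of the brown tile, then lower it gently until its red foot rests on the tile and the sprung plunger is pushed in about half of its travel. Never drive the plunger to its stop, do not touch the white tile with the gauge, leave the things around where they are, and let go so that the arm stays there by its own friction.

Things in the scene. Friction and masses are not known exactly. Their poses are not given: they have to be found in the camera images.
- stand: Gauge stand, fixed: round blue foot 110 mm in diameter, 22 mm thick, with a steel column up to 155 mm. Origin under the middle of the foot at bench height, z up; its -x axis points along the boom when joint swing is 0.
- pivot (a point): The point on the column's axis, 175 mm above the bench, where the boom is hinged. The boom (a bar 18 mm thick) runs from here to the gauge, whose axis is 200 mm from this point.
- swing (a joint): Swing of the boom about the vertical column, rad, -1.3 to 1.3; 0 = boom along the stand's -x axis, positive = towards the stand's +y axis. Friction-held: takes about 3.5 N sideways at the handle and stays where it is left.
- tilt (a joint): Tilt of the boom about the horizontal hinge at point pivot, rad, -0.3 to 0.65; 0 = boom level, positive = gauge end raised. Friction-held: pushing it down at the gauge takes about 2 to 5 N, raising it 8 to 11 N (not known beforehand; steady through the stroke, though a tight grip adds a slowly drifting few newtons of its own); it stays where it is left.
- gauge: Dial gauge at the boom's end: dial 58 mm in diameter, 22 mm thick, white face outwards. Origin at the dial's centre, on the boom's axis 200 mm from the hinge; at swing 0 and tilt 0 its axes are parallel to the stand's; it turns and tilts rigidly with the boom.
- grip (a point): Middle of the yellow upright handle on top of the gauge: cylinder 24 mm in diameter, 58 mm tall above the dial (29 to 87 mm above the gauge's origin), this point 62 mm from the gauge's origin along its z axis. It leans with the boom's tilt, so it is best gripped across the boom.
- nose (a point): Lower end of the gauge's fixed steel nose, 45 mm below the gauge's origin. From it sticks the sprung plunger with a red ball foot (16 mm in diameter), its lowest point 80 mm below the gauge's origin when free. The plunger can be pushed in 16 mm; spring 0.4 N per mm from free (half travel 3.2 N, stop at 6.4 N).
- brown_specimen: Fixed square steel tray 120 x 120 x 30 mm with a concrete slab carrying a brown tile 88 x 88 mm, centred on the tray. Origin at the tray's centre at bench height, z up. The tile's top is somewhere between 75 and 105 mm above the bench, different each time and not given: it must be felt for. Its centre lies on the gauge's circle within about 10 mm.
- white_specimen: The same kind of tray and slab with a white tile; not to be touched by the gauge. Its tile's top also lies 75 to 105 mm above the bench. Origin at the tray's centre at bench height.
- trowel: Bystander, loose: plastering spatula, 200 mm long, lying on the bench.
- jar: Bystander, loose: white jar with green cap, 70 mm in diameter, 100 mm tall; origin under its centre.
- test_cube: Bystander, loose: concrete cube of 70 mm; origin under its centre.
Mind the look-alikes: they are no part of the job. What is shaped like the brown_specimen but green is not meant.

How it is judged:
On the way:
1. the gauge has been swung over the middle of the brown tile (within 22 mm) without touching it (horizontal distance between nose and brown_specimen below 0.022 m and contact force between gauge and brown_specimen below 0.05 N), for 0.1 s.
At the end, for the whole second after the job is handed in: The gauge stands at rest, released, its nose within 20 mm horizontally of the middle of the brown specimen, its foot pressing on the brown tile with 1.6 to 4.8 N (plunger pushed in between a quarter and three quarters of its travel) (horizontal distance between nose and brown_specimen below 0.02 m and contact force between gauge and brown_specimen between 1.6 and 4.8 N and velocity of joint swing between -0.02 and 0.02 rad/s and velocity of joint tilt between -0.02 and 0.02 rad/s); the robot touches nothing.
It fails at once if the plunger is driven against its stop (more than 7 N on the brown specimen) (contact force between gauge and brown_specimen above 7 N).
It fails at once if the gauge touches the brown specimen more than 30 mm off its middle (dragged across it) (contact force between gauge and brown_specimen above 0.5 N and horizontal distance between nose and brown_specimen above 0.03 m).
It fails at once if the gauge touches the white specimen (contact force between gauge and white_specimen above 0.5 N).
It fails at once if a bystander is moved more than 20 mm (distance of any of trowel, jar, test_cube from where it was at the start of the episode above 0.02 m).
It also fails if it takes over 56 s, if anything falls off the work surface, if the arm or the gripper's body presses on something with over 40 N, if the wrist force passes 120 N, or if a joint passes its speed limit or range.

## Working session

There is one attempt and no reset: what is moved stays moved. The work goes in short steps, Python scripts to look and compute and a shell command to move; the robot and the scene stay as the last step left them, time stands still between calls to the robot, and variables do not carry over. Pictures are saved under pics/ and viewed, at most 10 in all, crops included, and the job is handed in when it is done.

```bash
mkdir -p pics; ls; python3 - <<'E'
from rig import ctrl
import cv2,pickle,numpy as np
s=ctrl.sense();print({k:np.round(v,3).tolist() for k,v in s.items()})
d={}
for n in("scene","top"):
    c=ctrl.capture(n);d[n]=c
    cv2.imwrite(f"pics/{n}0.png",c["color"][:,:,::-1]);print(n,c["fx"],c["D"],np.round(c["world_to_cam"],3).tolist())
pickle.dump(d,open("d0.pkl","wb"))
E
```

```text
pics
{'clock': 0.0, 'joint_positions': [-1.334, 0.424, 1.631, 0.0, 1.089, -0.019], 'qvel': [-0.0, -0.001, 0.0, 0.0, -0.001, 0.0], 'tau': [0.001, -55.738, -28.174, 0.0, 0.007, 0.0], 'tcp_pos': [0.158, -0.604, 0.239], 'ee_rot': [0.992, 0.128, -0.0, -0.001], 'force': [0.002, 0.435, 0.319], 'torque': [-0.024, 0.009, -0.026], 'gripper_force': 0.0, 'width': 0.085}
scene 381.3070505286423 [-0.05877572  0.          0.          0.          0.        ] [[-0.686, 0.728, -0.006, 0.381], [-0.481, -0.447, 0.754, 0.132], [0.546, 0.52, 0.656, -1.446], [0.0, 0.0, 0.0, 1.0]]
top 429.4364191506594 [-0.1201457  0.         0.         0.         0.       ] [[-0.026, -0.999, 0.019, -0.009], [0.987, -0.023, 0.161, -0.571], [-0.16, 0.023, 0.987, -1.433], [0.0, 0.0, 0.0, 1.0]]
```

View pics/scene0.png

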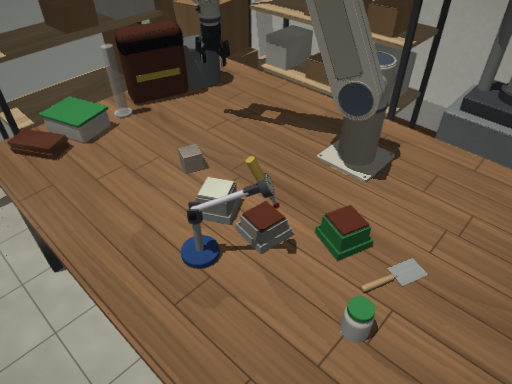

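View pics/top0.png

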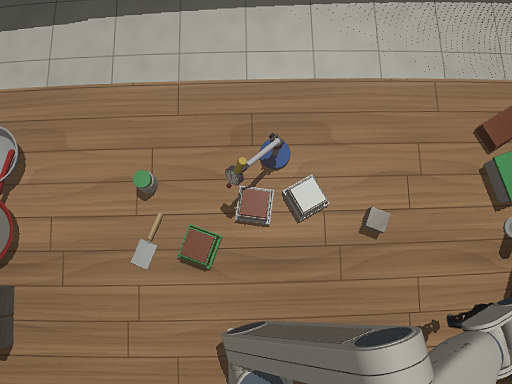

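The scene view shows the stand's blue foot at (200,252), the yellow handle at (257,170), the brown tile at (264,217), the white tile at (216,190) and the green look-alike at (345,225). In the top view the foot is at (275,153), the handle at (242,163), the brown tile at (255,205) and the white tile at (306,197).

```bash
cat >h.py <<'E'
import cv2,numpy as np
def ray(c,uv):
    K=np.array([[c["fx"],0,c["cx"]],[0,c["fy"],c["cy"]],[0,0,1]])
    p=cv2.undistortPoints(np.array([[uv]],float),K,np.array(c["D"],float))[0,0]
    W=c.get("cam_to_world"); W=np.linalg.inv(c["world_to_cam"]) if W is None else W
    return W[:3,3],W[:3,:3]@np.array([p[0],-p[1],-1.])
def plane(c,uv,z):
    o,d=ray(c,uv);return o+d*(z-o[2])/d[2]
def tri(a,ua,b,ub):
    o,d=ray(a,ua);p,e=ray(b,ub)
    t=np.linalg.lstsq(np.c_[d,-e],p-o,rcond=None)[0]
    x,y=o+d*t[0],p+e*t[1];return (x+y)/2,np.linalg.norm(x-y)
def blobs(img,lo,hi,roi,minA=15):
    x0,y0,x1,y1=roi;h=cv2.cvtColor(img[y0:y1,x0:x1],cv2.COLOR_RGB2HSV)
    m=cv2.inRange(h,np.array(lo),np.array(hi))
    out=[]
    for k in cv2.findContours(m,cv2.RETR_EXTERNAL,cv2.CHAIN_APPROX_NONE)[0]:
        if cv2.contourArea(k)>=minA:
            k=k+np.array([[x0,y0]]);r=cv2.minAreaRect(k);M=cv2.moments(k)
            out.append((cv2.contourArea(k),(M["m10"]/M["m00"],M["m01"]/M["m00"]),cv2.boxPoints(r),k))
    return sorted(out,key=lambda q:-q[0])
E
python3 - <<'E'
import pickle;from h import *
d=pickle.load(open("d0.pkl","rb"));S,T=d["scene"],d["top"]
R=dict(blue=((105,120,50),(125,255,255)),yel=((20,120,90),(32,255,255)),brn=((0,90,40),(9,255,200)))
roi=dict(blue=((170,220,230,275),(250,130,300,175)),yel=((235,145,275,200),(228,150,260,175)),brn=((240,200,290,235),(238,185,275,222)))
for n in R:
    a=blobs(S["color"],*R[n],roi[n][0],5);b=blobs(T["color"],*R[n],roi[n][1],5)
    for t,q in(("S",a),("T",b)):
        for k in q[:3]: print(n,t,k[0],np.round(k[1],1),np.round(k[2],1).tolist())
    if a and b: print(n,tri(S,a[0][1],T,b[0][1]))
for z in(.022,):print(plane(T,(275,153),z))
for z in(.075,.09,.105): print(z,plane(T,(255,205),z),plane(S,(264,217),z),plane(T,(308,195),z))
i=cv2.resize(S["color"][140:280,170:300],None,fx=4,fy=4,interpolation=2)
j=cv2.resize(T["color"][125:230,215:335],None,fx=4,fy=4,interpolation=2)
o=np.zeros((560,800,3),np.uint8);i=cv2.resize(i,(400,430));j=cv2.resize(j,(400,350));o[:430,:400]=i;o[:350,400:]=j
cv2.imwrite("pics/c0.png",o[:430,:,::-1])
E
```

```text
blue S 573.0 [196.1 254.7] [[175.8000030517578, 257.70001220703125], [188.6999969482422, 234.60000610351562], [218.89999389648438, 251.5], [205.89999389648438, 274.6000061035156]]
blue S 49.0 [206.1 239.3] [[202.0, 236.0], [213.0, 236.0], [213.0, 244.0], [202.0, 244.0]]
blue T 205.0 [282.5 155.7] [[272.3999938964844, 165.60000610351562], [282.1000061035156, 141.1999969482422], [293.29998779296875, 145.6999969482422], [283.6000061035156, 170.0]]
blue T 28.0 [266.9 154.9] [[260.79998779296875, 157.8000030517578], [270.79998779296875, 149.8000030517578], [273.20001220703125, 152.8000030517578], [263.20001220703125, 160.8000030517578]]
blue T 19.5 [265.2 144.1] [[259.5, 147.5], [268.0, 139.0], [270.0, 141.0], [261.5, 149.5]]
blue (array([ 0.710049  , -0.09950915, -0.02959818]), np.float64(0.005119729788440615))
yel S 188.0 [254.9 167.3] [[244.0, 159.3000030517578], [252.5, 154.39999389648438], [265.3999938964844, 176.5], [256.8999938964844, 181.39999389648438]]
yel T 82.0 [239.6 163.7] [[232.60000610351562, 170.8000030517578], [240.1999969482422, 155.60000610351562], [247.0, 159.0], [239
[... 255 characters left out ...]
.1999969482422], [253.1999969482422, 234.39999389648438]]
brn T 611.5 [254.2 202.9] [[239.60000610351562, 213.89999389648438], [243.1999969482422, 188.3000030517578], [268.8999938964844, 192.0], [265.20001220703125, 217.60000610351562]]
brn (array([0.52569476, 0.00656003, 0.07297915]), np.float64(0.0010701292055303748))
[ 0.70943465 -0.07114072  0.022     ]
0.075 [0.51793385 0.0045493  0.075     ] [0.53230327 0.01347167 0.075     ] [ 0.54767483 -0.17541004  0.075     ]
0.09 [0.51600007 0.00461009 0.09      ] [0.5435435  0.02351624 0.09      ] [ 0.54542928 -0.17346281  0.09      ]
0.105 [0.51406629 0.00467089 0.105     ] [0.55478372 0.0335608  0.105     ] [ 0.54318374 -0.17151558  0.105     ]
```

View pics/c0.png

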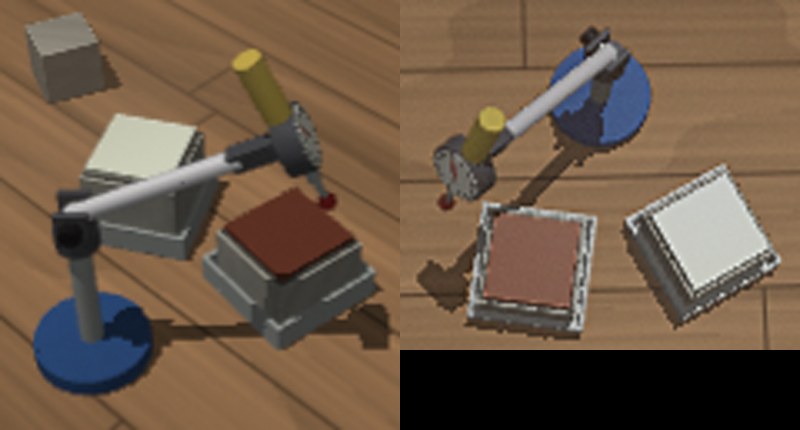

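The crop shows the handle cap at scene (250,160) / top (243,161). The brown tile centre is at scene (264.6,216) / top (255,202.4), and the foot centre is at about top (275.6,153). The gauge hangs raised, left of the brown tile.

```bash
cat >>h.py <<'E'
from scipy.spatial.transform import Rotation as Ro
from scipy.optimize import least_squares
def goal(stand,az,t,rho):
    "tool pose along the handle: TCP rho from gauge origin on its z axis, jaws across boom"
    u=np.array([np.cos(az),np.sin(az),0]);Z=np.array([0,0,1.])
    r=np.cos(t)*u+np.sin(t)*Z; gz=np.cos(t)*Z-np.sin(t)*u
    p=np.array([*stand,.175])+.2*r+rho*gz
    y=np.array([np.sin(az),-np.cos(az),0]);z=-gz
    return p,np.c_[np.cross(y,z),y,z]
def rel(s,p,R):
    R0=Ro.from_quat(s["ee_rot"]).as_matrix()
    return np.round(R0.T@(p-s["tcp_pos"]),4),np.round(Ro.from_matrix(R0.T@R).as_rotvec()/np.radians(30),3)
E
python3 - <<'E'
import pickle;from h import *
from rig import ctrl
d=pickle.load(open("d0.pkl","rb"));S,T=d["scene"],d["top"]
cap=tri(S,(250.3,159.8),T,(242.6,161.3));br=tri(S,(264.6,216),T,(255,202.4))
foot=tri(S,(200.5,249.6),T,(275.3,152.5))
print("cap",cap,"brown",br,"foot",foot,plane(S,(200.5,249.6),.022),plane(T,(275.3,152.5),.022))
hm=np.array([.6057,.0472,.3140])
st=(plane(S,(200.5,249.6),.022)[:2]+plane(T,(275.3,152.5),.022)[:2])/2
def f(x):
    return np.r_[goal(st,x[0],x[1],.087)[0]-cap[0],goal(st,x[0],x[1],.060)[0]-hm]
o=least_squares(f,[2.28,.4]);print("st",st,"az,t",o.x,o.fun)
b=br[0][:2]-st;print("brown az,r",np.arctan2(b[1],b[0]),np.hypot(*b))
s=ctrl.sense()
for rho in(.15,.055):
    p,R=goal(st,*o.x,rho);print(p,rel(s,p,R))
E
```

```text
cap (array([0.60891499, 0.03742342, 0.3321417 ]), np.float64(3.404085125080758e-05)) brown (array([0.52579477, 0.00642813, 0.07008234]), np.float64(0.005283281866508946)) foot (array([ 0.71084031, -0.07085287,  0.01727603]), np.float64(0.004541912292489874)) [ 0.71187425 -0.06545189  0.022     ] [ 0.71124417 -0.07226699  0.022     ]
st [ 0.71155921 -0.06885944] az,t [2.3235738  0.41896481] [ 0.00193357  0.00122234  0.00369672 -0.00236085 -0.00053819 -0.00282636]
brown az,r 2.7565384400729203 0.20044112584258708
[0.62837054 0.01994165 0.39338959] (array([ 0.613 , -0.485 , -0.1541]), array([ 0.824,  0.489, -3.882]))
[0.60194852 0.04814626 0.30660608] (array([ 0.5945, -0.5189, -0.0673]), array([ 0.824,  0.489, -3.882]))
```

```bash
python3 -m crank '[[[0.04,-0.03,-0.05],[0.05,0.03,-0.25]],[[0.09,-0.07,-0.09],[0.1,0.06,-0.5]],[[0.13,-0.1,-0.12],[0.15,0.09,-0.75]],[[0.16,-0.13,-0.14],[0.2,0.12,-0.97]],[[0.2,-0.16,-0.15],[0.2,0.12,-0.97]]]' -1 25; python3 - <<'E'
import pickle;from h import *
from rig import ctrl
s=ctrl.sense();p,R=goal([.7115,-.0695],2.3236,.419,.15);a,b=rel(s,p,R);print(s["clock"],a,b)
E
```

```text
clock: 0.6
tcp_pos: [0.2839, -0.4365, 0.3732]
ee_rot: [0.926, 0.373, 0.024, -0.055]
force: [1.7, -0.4, 0.6]
width: 0.0852
gripper_force: 0.0
0.6 [ 0.5636 -0.0887  0.0362] [ 0.621  0.377 -2.908]
```

```bash
python3 -m crank '[[[0.05,-0.01,-0.01],[0.05,0.03,-0.25]],[[0.1,-0.02,-0.01],[0.1,0.06,-0.5]],[[0.15,-0.03,-0.01],[0.15,0.09,-0.75]],[[0.19,-0.03,-0.01],[0.2,0.12,-0.97]],[[0.2,-0.03,-0.01],[0.2,0.12,-0.97]]]'; python3 - <<'E'
import pickle;from h import *
from rig import ctrl
s=ctrl.sense();p,R=goal([.7115,-.0695],2.3236,.419,.15);a,b=rel(s,p,R);print(s["clock"],a,b)
E
```

```text
clock: 1.1
tcp_pos: [0.4089, -0.2768, 0.4017]
ee_rot: [0.796, 0.594, 0.047, -0.107]
force: [0.0, -0.9, -0.4]
width: 0.0854
gripper_force: 0.0
1.1 [0.3388 0.1305 0.0638] [ 0.413  0.258 -1.93 ]
```

```bash
python3 -m crank '[[[0.04,0.02,0],[0.05,0.03,-0.25]],[[0.08,0.04,0],[0.1,0.06,-0.5]],[[0.12,0.05,0.01],[0.15,0.09,-0.75]],[[0.15,0.06,0.01],[0.2,0.13,-0.96]],[[0.18,0.07,0.01],[0.2,0.13,-0.96]]]'; python3 - <<'E'
import pickle;from h import *
from rig import ctrl
s=ctrl.sense();p,R=goal([.7115,-.0695],2.3236,.419,.16);a,b=rel(s,p,R);print(s["clock"],a,b)
E
```

```text
clock: 1.6
tcp_pos: [0.5267, -0.1277, 0.419]
ee_rot: [0.616, 0.769, 0.068, -0.154]
force: [0.2, -1.1, -0.4]
width: 0.0855
gripper_force: 0.0
1.6 [0.1082 0.136  0.0418] [ 0.211  0.129 -0.98 ]
```

```bash
python3 -m crank '[[[0.03,0.04,0.01],[0.05,0.03,-0.25]],[[0.06,0.08,0.02],[0.1,0.06,-0.5]],[[0.09,0.11,0.03],[0.15,0.09,-0.75]],[[0.108,0.136,0.042],[0.21,0.13,-0.98]],[[0.108,0.136,0.042],[0.21,0.13,-0.98]],[[0.108,0.136,0.042],[0.21,0.13,-0.98]],[[0.108,0.136,0.042],[0.21,0.13,-0.98]]]'; python3 - <<'E'
import pickle;from h import *
from rig import ctrl
s=ctrl.sense();p,R=goal([.7115,-.0695],2.3236,.419,.06);a,b=rel(s,p,R);print(s["clock"],a,b,s["force"])
c=ctrl.capture("wrist");M=np.eye(4);M[:3,:3]=Ro.from_quat(s["ee_rot"]).as_matrix();M[:3,3]=s["tcp_pos"]
c["cam_to_world"]=M@c["T_tool_cam"];pickle.dump((s,c),open("w1.pkl","wb"))
cv2.imwrite("pics/w1.png",c["color"][:,:,::-1])
Wi=np.linalg.inv(c["cam_to_world"])
K=np.array([[c["fx"],0,c["cx"]],[0,c["fy"],c["cy"]],[0,0,1]])
for r in(.029,.087):
    q=goal([.7115,-.0695],2.3236,.419,r)[0];v=Wi@np.r_[q,1];v=np.array([v[0],-v[1],-v[2]])
    print(r,cv2.projectPoints(v[None],np.zeros(3),np.zeros(3),K,np.array(c["D"],float))[0].ravel())
E
```

```text
clock: 2.3
tcp_pos: [0.6304, 0.0141, 0.4034]
ee_rot: [0.391, 0.897, 0.083, -0.19]
force: [0.0, 0.2, -0.2]
width: 0.0855
gripper_force: 0.0
2.3 [0.0009 0.0018 0.1013] [ 0.005  0.003 -0.008] [ 0.04057437  0.20722965 -0.20968944]
0.029 [257.37684865 178.30723972]
0.087 [258.24729212 197.81620801]
```

View pics/w1.png

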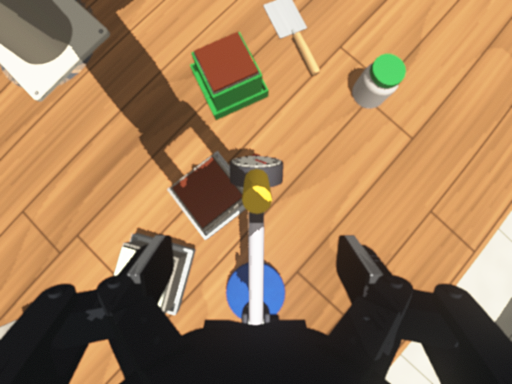

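The wrist view has the handle cap at (257,197), within 1 px of the prediction of (258,198), and the boom runs straight down the image. I'll descend along the handle and close.

```bash
python3 -m crank '[[[0.001,0.001,0.03],[0,0,0]],[[0.001,0.001,0.06],[0,0,0]],[[0.001,0.001,0.085],[0,0,0]],[[0.001,0.001,0.1],[0,0,0]],[[0.001,0.001,0.1],[0,0,0]]]'; python3 -m crank '[[[0,0,0],[0,0,0]],[[0,0,0],[0,0,0]],[[0,0,0],[0,0,0]],[[0,0,0],[0,0,0]],[[0,0,0],[0,0,0]],[[0,0,0],[0,0,0]],[[0,0,0],[0,0,0]],[[0,0,0],[0,0,0]]]' 1 30
```

```text
clock: 2.85
tcp_pos: [0.6021, 0.0459, 0.3113]
ee_rot: [0.39, 0.897, 0.083, -0.191]
force: [0.4, 0.8, 0.8]
width: 0.0852
gripper_force: 0.0
clock: 3.65
tcp_pos: [0.6037, 0.0463, 0.3128]
ee_rot: [0.39, 0.897, 0.083, -0.189]
force: [-0.8, -1.6, 4.9]
width: 0.023
gripper_force: 31.1
```

```bash
python3 - <<'E'
from h import *
from rig import ctrl
s=ctrl.sense();st=np.array([.7115,-.0695,0]);R0=Ro.from_quat(s["ee_rot"])
for k in range(1,11):
    r=Ro.from_rotvec([0,0,.433*k/10]);p=st+r.apply(s["tcp_pos"]-st)
    print(*rel(s,p,(r*R0).as_matrix()))
E
```

```text
[-0.0001 -0.0068 -0.0001] [ 0.033  0.    -0.076]
[-0.0005 -0.0137 -0.0003] [ 0.067  0.    -0.151]
[-0.0012 -0.0205 -0.0006] [ 0.1    0.001 -0.227]
[-0.0021 -0.0273 -0.001 ] [ 0.134  0.001 -0.302]
[-0.0033 -0.034  -0.0016] [ 0.167  0.001 -0.378]
[-0.0048 -0.0406 -0.0022] [ 0.201  0.001 -0.454]
[-0.0065 -0.0472 -0.003 ] [ 0.234  0.001 -0.529]
[-0.0085 -0.0537 -0.0039] [ 0.268  0.001 -0.605]
[-0.0108 -0.0601 -0.0049] [ 0.301  0.002 -0.681]
[-0.0133 -0.0664 -0.006 ] [ 0.335  0.002 -0.756]
```

```bash
python3 -m crank '[[[0,-0.007,0],[0.033,0,-0.076]],[[-0.0005,-0.0135,0],[0.067,0,-0.15]],[[-0.001,-0.0205,-0.0005],[0.1,0,-0.227]],[[-0.002,-0.027,-0.001],[0.134,0,-0.302]],[[-0.0035,-0.034,-0.0015],[0.167,0,-0.378]],[[-0.005,-0.0405,-0.002],[0.2,0,-0.454]],[[-0.0065,-0.047,-0.003],[0.234,0,-0.53]],[[-0.0085,-0.0535,-0.004],[0.268,0,-0.605]],[[-0.011,-0.06,-0.005],[0.3,0,-0.68]],[[-0.0135,-0.0665,-0.006],[0.335,0,-0.756]],[[-0.0135,-0.0665,-0.006],[0.335,0,-0.756]],[[-0.0135,-0.0665,-0.006],[0.335,0,-0.756]]]'; python3 - <<'E'
import pickle;from h import *
from rig import ctrl
s=ctrl.sense();v=s["tcp_pos"]-np.array([.7115,-.0695,0]);print("az",np.arctan2(v[1],v[0]),np.hypot(v[0],v[1]),s["force"])
d={n:ctrl.capture(n) for n in("scene","top")};pickle.dump(d,open("d1.pkl","wb"))
i=cv2.resize(d["scene"]["color"][130:270,170:300],(400,430),interpolation=2)
j=cv2.resize(d["top"]["color"][125:230,215:335],(400,350),interpolation=2)
o=np.zeros((430,800,3),np.uint8);o[:,:400]=i;o[:350,400:]=j
cv2.imwrite("pics/c1.png",o[:,:,::-1])
E
```

```text
clock: 4.85
tcp_pos: [0.5645, -0.0096, 0.3127]
ee_rot: [0.188, 0.96, 0.041, -0.203]
force: [-2.9, -1.0, 6.5]
width: 0.0232
gripper_force: 31.3
az 2.754958294570425 0.15876763452002826 [-2.86762516 -1.00408786  6.51123827]
```

View pics/c1.png

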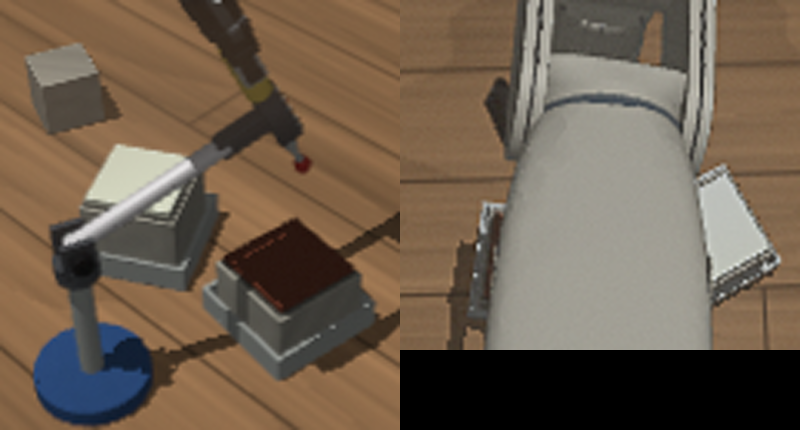

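The crop shows the red foot high above the brown tile at (302,163), with the tile centred at about (291,265) and the white tile clear. Next I'll lower it part-way while still gripped, as a rigid turn about the hinge.

```bash
python3 - <<'E'
from h import *
from rig import ctrl
s=ctrl.sense();st=np.array([.7115,-.0695,.175]);R0=Ro.from_quat(s["ee_rot"]);az=2.755
v=s["tcp_pos"]-st;h=np.hypot(v[0],v[1]);print("t est",np.arctan2(v[2],h)-np.arctan2(.06,.2),np.hypot(h,v[2]),np.hypot(.06,.2))
ax=np.array([-np.sin(az),np.cos(az),0])
for k in range(1,11):
    r=Ro.from_rotvec(ax*.26*k/10);p=st+r.apply(s["tcp_pos"]-st)
    print(*rel(s,p,(r*R0).as_matrix()),p[2].round(4))
E
```

```text
t est 0.4230997622286397 0.2101725724965194 0.208806130178211
[ 0.0015 -0.      0.0052] [ 0.   -0.05 -0.  ] 0.3085
[ 0.0029 -0.      0.0105] [ 0.    -0.099 -0.   ] 0.3043
[ 0.0042 -0.      0.0158] [ 0.    -0.149 -0.   ] 0.2999
[ 0.0053 -0.      0.0212] [ 0.    -0.199 -0.   ] 0.2955
[ 0.0063 -0.      0.0266] [ 0.    -0.248 -0.   ] 0.291
[ 0.0071 -0.      0.032 ] [ 0.    -0.298 -0.   ] 0.2864
[ 0.0078 -0.0001  0.0374] [ 0.    -0.348 -0.001] 0.2817
[ 0.0084 -0.0001  0.0428] [ 0.    -0.397 -0.001] 0.277
[ 0.0088 -0.0001  0.0483] [ 0.    -0.447 -0.001] 0.2722
[ 0.009  -0.0001  0.0537] [ 0.    -0.497 -0.001] 0.2673
```

```bash
python3 -m crank '[[[0.0015,0,0.005],[0,-0.05,0]],[[0.003,0,0.0105],[0,-0.1,0]],[[0.004,0,0.016],[0,-0.15,0]],[[0.0055,0,0.021],[0,-0.2,0]],[[0.0065,0,0.0265],[0,-0.25,0]],[[0.007,0,0.032],[0,-0.3,0]],[[0.008,0,0.0375],[0,-0.35,0]],[[0.0085,0,0.043],[0,-0.4,0]],[[0.009,0,0.0485],[0,-0.45,0]],[[0.009,0,0.0535],[0,-0.5,0]],[[0.009,0,0.0535],[0,-0.5,0]]]';  python3 -m crank '[[[0,0,0],[0,0,0]],[[0,0,0],[0,0,0]],[[0,0,0],[0,0,0]],[[0,0,0],[0,0,0]],[[0,0,0],[0,0,0]],[[0,0,0],[0,0,0]]]' -0.2
python3 -m crank '[[[0,0,-0.03],[0,0,0]],[[0,0,-0.06],[0,0,0]],[[0,0,-0.08],[0,0,0]],[[0,0,-0.08],[0,0,0]]]'
python3 - <<'E'
import pickle;from h import *
from rig import ctrl
s=ctrl.sense();print(s["force"],s["tcp_pos"])
c=ctrl.capture("scene");w=ctrl.capture("wrist");pickle.dump((s,c,w),open("d2.pkl","wb"))
i=cv2.resize(c["color"][130:270,170:300],(400,430),interpolation=2)
j=cv2.resize(w["color"],(400,300))
o=np.zeros((430,800,3),np.uint8);o[:,:400]=i;o[:300,400:]=j
cv2.imwrite("pics/c2.png",o[:,:,::-1])
E
```

```text
clock: 6.05
tcp_pos: [0.5363, 0.002, 0.2665]
ee_rot: [0.191, 0.978, 0.016, -0.076]
force: [-0.8, 1.3, -2.7]
width: 0.0231
gripper_force: 30.6
clock: 6.65
tcp_pos: [0.5373, 0.0015, 0.2669]
ee_rot: [0.192, 0.978, 0.016, -0.076]
force: [-0.7, -0.0, -0.3]
width: 0.0509
gripper_force: 0.0
clock: 7.05
tcp_pos: [0.5504, -0.0034, 0.349]
ee_rot: [0.192, 0.979, 0.016, -0.073]
force: [1.2, -0.6, -0.3]
width: 0.0512
gripper_force: 0.0
[ 1.21166568 -0.5989062  -0.2839511 ] [ 0.55039865 -0.00340647  0.34900329]
```

View pics/c2.png

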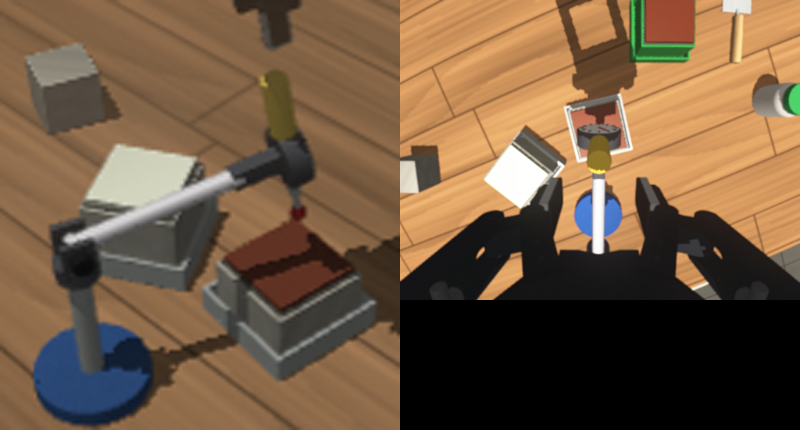

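The gauge stays up by friction with its foot over the brown tile (crop (298,213)), and the wrist view shows it centred in the brown tray. I'll shut the fingers and push the handle's top down along the same arc, which avoids any force from a tight grip.

```bash
python3 -m crank '[[[0,0,0],[0,0,0]],[[0,0,0],[0,0,0]],[[0,0,0],[0,0,0]],[[0,0,0],[0,0,0]],[[0,0,0],[0,0,0]],[[0,0,0],[0,0,0]],[[0,0,0],[0,0,0]],[[0,0,0],[0,0,0]]]' 1 30
python3 -m crank '[[[0,0,0.015],[0,0,0]],[[0,0,0.03],[0,0,0]],[[0,0,0.036],[0,0,0]],[[0,0,0.04],[0,0,0]],[[0,0,0.04],[0,0,0]],[[0,0,0.04],[0,0,0]]]'
cat > st.py <<'E'
from h import *
from rig import ctrl
s=ctrl.sense();v=s["tcp_pos"]-np.array([.7115,-.0695,.175]);h=np.hypot(v[0],v[1]);R=Ro.from_quat(s["ee_rot"]).as_matrix()
L=np.hypot(h,v[2]);t=np.arctan2(v[2],h)-np.arcsin(min(1,np.sqrt(max(0,L*L-.04))/L))
print(round(s["clock"],2),"h,z",round(h,4),round(v[2]+.175,4),"az",round(np.arctan2(v[1],v[0]),3),"rho(r=.2)",round(np.sqrt(max(0,L*L-.04)),4),"t",round(t,4),"lean",round(np.arcsin(np.hypot(R[0,2],R[1,2])),4),"Ftool",np.round(R.T@s["force"],2))
E
python3 st.py
```

```text
clock: 7.95
tcp_pos: [0.5487, -0.0032, 0.3461]
ee_rot: [0.192, 0.978, 0.016, -0.076]
force: [-0.2, 0.5, 0.0]
width: 0.0005
gripper_force: 0.0
clock: 8.55
tcp_pos: [0.5434, -0.0009, 0.307]
ee_rot: [0.192, 0.978, 0.016, -0.075]
force: [-0.5, 0.4, 0.0]
width: 0.0
gripper_force: 0.0
8.55 h,z 0.1816 0.307 az 2.754 rho(r=.2) 0.1021 t 0.1568 lean 0.1541 Ftool [0.64 0.21 0.1 ]
```

```bash
python3 -m crank '[[[0,0,0.003],[0,0,0]],[[0,0,0.006],[0,0,0]],[[0,0,0.007],[0,0,0]],[[0,0,0.007],[0,0,0]]]'; python3 st.py
python3 -m crank '[[[0.001,0,0.002],[0,-0.019,0]],[[0.002,0,0.004],[0,-0.038,0]],[[0.003,0,0.006],[0,-0.057,0]],[[0.004,0,0.008],[0,-0.076,0]]]' >/dev/null; python3 st.py
python3 -m crank '[[[0.001,0,0.002],[0,-0.019,0]],[[0.002,0,0.004],[0,-0.038,0]],[[0.003,0,0.006],[0,-0.057,0]],[[0.004,0,0.008],[0,-0.076,0]]]' >/dev/null; python3 st.py
```

```text
clock: 8.95
tcp_pos: [0.5419, -0.0004, 0.2996]
ee_rot: [0.192, 0.978, 0.016, -0.076]
force: [0.1, 1.1, 1.0]
width: 0.0001
gripper_force: 0.1
8.95 h,z 0.1831 0.2996 az 2.755 rho(r=.2) 0.0952 t 0.1534 lean 0.1549 Ftool [ 0.5   1.04 -0.95]
9.35 h,z 0.1878 0.2924 az 2.754 rho(r=.2) 0.0952 t 0.1142 lean 0.1127 Ftool [-3.13 -0.84 -2.75]
9.75 h,z 0.1932 0.2847 az 2.754 rho(r=.2) 0.0967 t 0.0661 lean 0.0743 Ftool [-2.38  0.15 -2.57]
```

```bash
cat >>st.py <<'E'
f=R.T@s["force"];print("   Feq",round(-f[2]-f[0]*.087/.2,2))
E
S='python3 st.py'
python3 -m crank '[[[0.0005,0,0.001],[0,-0.01,0]],[[0.001,0,0.002],[0,-0.019,0]]]' >/dev/null; $S
python3 -m crank '[[[0.0005,0,0.001],[0,-0.01,0]],[[0.001,0,0.002],[0,-0.019,0]]]' >/dev/null; $S
python3 -m crank '[[[0.0005,0,0.001],[0,-0.01,0]],[[0.001,0,0.002],[0,-0.019,0]]]' >/dev/null; $S
python3 -m crank '[[[0.0005,0,0.001],[0,-0.01,0]],[[0.001,0,0.002],[0,-0.019,0]]]' >/dev/null; $S
```

```text
9.95 h,z 0.1944 0.2828 az 2.754 rho(r=.2) 0.0971 t 0.0543 lean 0.0651 Ftool [-2.45  0.44 -3.38]
   Feq 4.45
10.15 h,z 0.1955 0.2809 az 2.754 rho(r=.2) 0.0971 t 0.0442 lean 0.0553 Ftool [-1.27  0.59 -3.3 ]
   Feq 3.85
10.35 h,z 0.1966 0.2789 az 2.754 rho(r=.2) 0.0972 t 0.0341 lean 0.0452 Ftool [-2.29  0.87 -2.83]
   Feq 3.83
10.55 h,z 0.1976 0.277 az 2.754 rho(r=.2) 0.0972 t 0.0244 lean 0.0349 Ftool [-1.6   0.88 -3.42]
   Feq 4.11
```

```bash
S='python3 st.py'
python3 -m crank '[[[0.0005,0,0.001],[0,-0.01,0]],[[0.001,0,0.002],[0,-0.019,0]]]' >/dev/null; $S
python3 -m crank '[[[0.0005,0,0.001],[0,-0.01,0]],[[0.001,0,0.002],[0,-0.019,0]]]' >/dev/null; $S
python3 -m crank '[[[0.0005,0,0.001],[0,-0.01,0]],[[0.001,0,0.002],[0,-0.019,0]]]' >/dev/null; $S
python3 -m crank '[[[0.0005,0,0.001],[0,-0.01,0]],[[0.001,0,0.002],[0,-0.019,0]]]' >/dev/null; $S
```

```text
10.75 h,z 0.1987 0.2751 az 2.754 rho(r=.2) 0.0974 t 0.0134 lean 0.025 Ftool [-2.49  0.18 -2.05]
   Feq 3.13
10.95 h,z 0.1998 0.273 az 2.754 rho(r=.2) 0.0976 t 0.0022 lean 0.0153 Ftool [-2.96  1.04 -3.09]
   Feq 4.38
11.15 h,z 0.2009 0.2711 az 2.755 rho(r=.2) 0.0978 t -0.0088 lean 0.0056 Ftool [-2.59  0.78 -3.12]
   Feq 4.25
11.35 h,z 0.2018 0.2691 az 2.754 rho(r=.2) 0.0979 t -0.0192 lean 0.005 Ftool [-2.03 -0.42 -3.49]
   Feq 4.38
```

```bash
S='python3 st.py'
python3 -m crank '[[[0.0005,0,0.001],[0,-0.01,0]],[[0.001,0,0.002],[0,-0.019,0]]]' >/dev/null; $S
python3 -m crank '[[[0.0005,0,0.001],[0,-0.01,0]],[[0.001,0,0.002],[0,-0.019,0]]]' >/dev/null; $S
python3 -m crank '[[[0.0005,0,0.001],[0,-0.01,0]],[[0.001,0,0.002],[0,-0.019,0]]]' >/dev/null; $S
```

```text
11.55 h,z 0.2028 0.2671 az 2.755 rho(r=.2) 0.0981 t -0.0299 lean 0.0147 Ftool [-1.94  0.5  -2.2 ]
   Feq 3.04
11.75 h,z 0.2038 0.265 az 2.754 rho(r=.2) 0.0982 t -0.0406 lean 0.0246 Ftool [-1.41  0.35 -3.04]
   Feq 3.65
11.95 h,z 0.2048 0.263 az 2.754 rho(r=.2) 0.0984 t -0.0513 lean 0.0345 Ftool [-2.62  0.41 -2.63]
   Feq 3.77
```

```bash
S='python3 st.py'
python3 -m crank '[[[0.0005,0,0.001],[0,-0.01,0]],[[0.001,0,0.002],[0,-0.019,0]]]' >/dev/null; $S
python3 -m crank '[[[0.0005,0,0.001],[0,-0.01,0]],[[0.001,0,0.002],[0,-0.019,0]]]' >/dev/null; $S
python3 -m crank '[[[0.0005,0,0.001],[0,-0.01,0]],[[0.001,0,0.002],[0,-0.019,0]]]' >/dev/null; $S
python3 - <<'E'
import pickle,cv2;from rig import ctrl
c=ctrl.capture("scene");pickle.dump(c,open("d3.pkl","wb"))
cv2.imwrite("pics/c3.png",cv2.resize(c["color"][150:260,210:310],(500,550),interpolation=2)[:,:,::-1])
E
```

```text
12.15 h,z 0.2057 0.261 az 2.754 rho(r=.2) 0.0985 t -0.0617 lean 0.0445 Ftool [-2.61 -0.49 -2.81]
   Feq 3.95
12.35 h,z 0.2066 0.259 az 2.754 rho(r=.2) 0.0987 t -0.0725 lean 0.0544 Ftool [-1.71  0.13 -4.07]
   Feq 4.82
12.55 h,z 0.2075 0.2569 az 2.755 rho(r=.2) 0.0988 t -0.0828 lean 0.0644 Ftool [-2.49 -0.66 -2.81]
   Feq 3.89
```

View pics/c3.png

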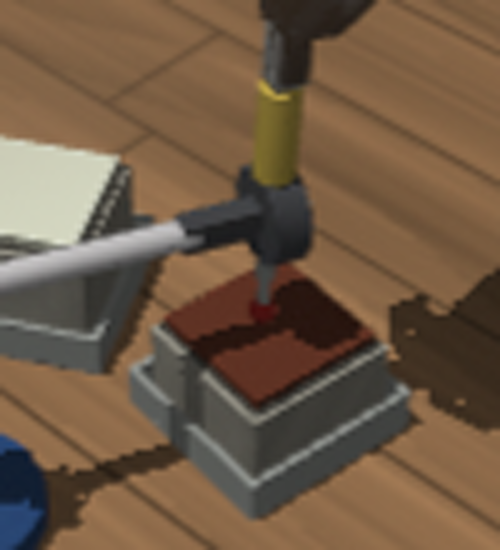

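The crop shows the foot at (264,313), just above the tile centre at (275,333). That fits a foot still a few millimetres clear, so I'll continue carefully.

```bash
S='python3 st.py'
python3 -m crank '[[[0.0005,0,0.001],[0,-0.01,0]],[[0.001,0,0.002],[0,-0.019,0]]]' >/dev/null; $S
python3 -m crank '[[[0.0005,0,0.001],[0,-0.01,0]],[[0.001,0,0.002],[0,-0.019,0]]]' >/dev/null; $S
python3 -m crank '[[[0.0005,0,0.001],[0,-0.01,0]],[[0.001,0,0.002],[0,-0.019,0]]]' >/dev/null; $S
python3 -m crank '[[[0.0005,0,0.001],[0,-0.01,0]],[[0.001,0,0.002],[0,-0.019,0]]]' >/dev/null; $S
```

```text
12.8 h,z 0.2085 0.2548 az 2.755 rho(r=.2) 0.0992 t -0.0952 lean 0.0738 Ftool [-0.62 -0.42 -3.15]
   Feq 3.42
13.0 h,z 0.2093 0.2528 az 2.754 rho(r=.2) 0.0992 t -0.1047 lean 0.0842 Ftool [-1.99 -0.5  -2.56]
   Feq 3.42
13.2 h,z 0.21 0.2507 az 2.754 rho(r=.2) 0.0992 t -0.1145 lean 0.0942 Ftool [-2.01 -0.59 -3.11]
   Feq 3.99
13.4 h,z 0.2108 0.2487 az 2.754 rho(r=.2) 0.0993 t -0.1242 lean 0.1044 Ftool [-2.28 -0.62 -4.46]
   Feq 5.45
```

```bash
S='python3 st.py'
python3 -m crank '[[[0.0005,0,0.001],[0,-0.01,0]],[[0.0005,0,0.001],[0,-0.01,0]]]' >/dev/null; $S
python3 -m crank '[[[0.0005,0,0.001],[0,-0.009,0]],[[0.0005,0,0.001],[0,-0.009,0]]]' >/dev/null; $S
python3 -m crank '[[[0.0005,0,0.001],[0,-0.01,0]],[[0.0005,0,0.001],[0,-0.01,0]]]' >/dev/null; $S
python3 -m crank '[[[0.0005,0,0.001],[0,-0.009,0]],[[0.0005,0,0.001],[0,-0.009,0]]]' >/dev/null; $S
```

```text
13.6 h,z 0.2113 0.2476 az 2.754 rho(r=.2) 0.0995 t -0.1308 lean 0.1093 Ftool [-1.76  0.26 -2.35]
   Feq 3.11
13.8 h,z 0.2116 0.2465 az 2.754 rho(r=.2) 0.0995 t -0.1357 lean 0.1139 Ftool [-2.23  0.16 -2.08]
   Feq 3.05
14.0 h,z 0.212 0.2455 az 2.754 rho(r=.2) 0.0995 t -0.1407 lean 0.1192 Ftool [-1.6  -0.36 -3.22]
   Feq 3.92
14.2 h,z 0.2123 0.2445 az 2.754 rho(r=.2) 0.0995 t -0.1454 lean 0.124 Ftool [-1.91 -0.45 -3.03]
   Feq 3.86
```

```bash
S='python3 st.py'
python3 -m crank '[[[0.0005,0,0.001],[0,-0.01,0]],[[0.0005,0,0.001],[0,-0.01,0]]]' >/dev/null; $S
python3 -m crank '[[[0.0005,0,0.001],[0,-0.009,0]],[[0.0005,0,0.001],[0,-0.009,0]]]' >/dev/null; $S
python3 -m crank '[[[0.0005,0,0.001],[0,-0.01,0]],[[0.0005,0,0.001],[0,-0.01,0]]]' >/dev/null; $S
python3 -m crank '[[[0.0005,0,0.001],[0,-0.009,0]],[[0.0005,0,0.001],[0,-0.009,0]]]' >/dev/null; $S
python3 - <<'E'
import pickle,cv2;from rig import ctrl
c=ctrl.capture("scene");pickle.dump(c,open("d4.pkl","wb"))
cv2.imwrite("pics/c4.png",cv2.resize(c["color"][150:260,210:310],(500,550),interpolation=2)[:,:,::-1])
E
```

```text
14.4 h,z 0.2127 0.2435 az 2.754 rho(r=.2) 0.0996 t -0.1504 lean 0.1294 Ftool [-1.88  0.07 -2.9 ]
   Feq 3.72
14.6 h,z 0.213 0.2425 az 2.754 rho(r=.2) 0.0995 t -0.1548 lean 0.1342 Ftool [-1.8  -0.79 -4.61]
   Feq 5.39
14.8 h,z 0.2133 0.2415 az 2.754 rho(r=.2) 0.0996 t -0.1597 lean 0.1396 Ftool [-2.39 -0.78 -4.72]
   Feq 5.76
15.0 h,z 0.2136 0.2405 az 2.754 rho(r=.2) 0.0995 t -0.1641 lean 0.1444 Ftool [-1.95 -1.47 -5.08]
   Feq 5.93
```

View pics/c4.png

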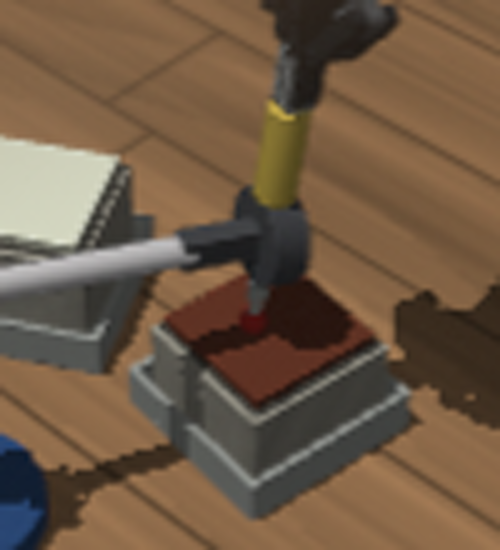

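The plunger is now visibly shortened, with the foot at (253,322) on the tile. I'll check the offset from the same picture, then push a little further.

```bash
S='python3 st.py'
python3 - <<'E'
import pickle;from h import *
c=pickle.load(open("d4.pkl","rb"));g=lambda x,y:(210+x/5-.4,150+y/5-.4)
for z in(.075,.08):
    t=np.mean([plane(c,g(*q),z) for q in((288,265),(383,340),(262,403),(165,322))],0);f=plane(c,g(253,322),z+.008);print(t,f,f-t)
E
python3 -m crank '[[[0.0005,0,0.001],[0,-0.01,0]],[[0.0005,0,0.001],[0,-0.01,0]]]' >/dev/null; $S
python3 -m crank '[[[0.0005,0,0.001],[0,-0.009,0]],[[0.0005,0,0.001],[0,-0.009,0]]]' >/dev/null; $S
```

```text
[0.5278004  0.01129935 0.075     ] [0.53671689 0.00259727 0.083     ] [ 0.00891649 -0.00870208  0.008     ]
[0.53157611 0.01466151 0.08      ] [0.54047391 0.00605095 0.088     ] [ 0.00889781 -0.00861057  0.008     ]
15.25 h,z 0.2139 0.2395 az 2.754 rho(r=.2) 0.0996 t -0.1691 lean 0.1497 Ftool [-3.74 -1.64 -4.75]
   Feq 6.38
15.45 h,z 0.2142 0.2385 az 2.754 rho(r=.2) 0.0996 t -0.1738 lean 0.1545 Ftool [-1.92 -1.68 -5.78]
   Feq 6.62
```

```bash
S='python3 st.py'
python3 -m crank '[[[0.0005,0,0.001],[0,-0.01,0]],[[0.0005,0,0.001],[0,-0.01,0]]]' >/dev/null; $S
python3 - <<'E'
import numpy as np;from scipy.optimize import curve_fit
z=np.array([282.8,280.9,278.9,277,275.1,273,271.1,269.1,267.1,265,263,261,259,256.9,254.8,252.8,250.7,248.7,247.6,246.5,245.5,244.5,243.5,242.5,241.5,240.5,239.5,238.5])
F=np.array([4.45,3.85,3.83,4.11,3.13,4.38,4.25,4.38,3.04,3.65,3.77,3.95,4.82,3.89,3.42,3.42,3.99,5.45,3.11,3.05,3.92,3.86,3.72,5.39,5.76,5.93,6.38,6.62])
p,C=curve_fit(lambda z,a,b:a+.4*np.maximum(0,b-z),z,F,[4,246]);print(p,np.sqrt(np.diag(C)),"spring now",.4*(p[1]-238.5))
E
```

```text
15.65 h,z 0.2145 0.2374 az 2.754 rho(r=.2) 0.0996 t -0.1788 lean 0.1599 Ftool [-3.49 -0.06 -5.84]
   Feq 7.36
[  3.89809524 245.20476191] [0.12575868 0.62879339] spring now 2.681904762414729
```

The fit gives a spring force of about 3.1 N now, roughly half travel. I'll back off along the handle.

```bash
python3 -m crank '[[[0,0,-0.003],[0,0,0]],[[0,0,-0.01],[0,0,0]],[[0,0,-0.03],[0,0,0]],[[0,0,-0.06],[0,0,0]],[[0,0,-0.1],[0,0,0]],[[0,0,-0.1],[0,0,0]],[[0,0,-0.1],[0,0,0]]]'
python3 - <<'E'
import pickle,cv2;from rig import ctrl
c=ctrl.capture("scene");pickle.dump(c,open("d5.pkl","wb"))
cv2.imwrite("pics/c5.png",cv2.resize(c["color"][150:260,210:310],(500,550),interpolation=2)[:,:,::-1])
E
```

```text
clock: 16.35
tcp_pos: [0.4977, 0.0177, 0.3365]
ee_rot: [0.192, 0.978, -0.014, 0.079]
force: [1.2, -0.4, -0.8]
width: 0.0002
gripper_force: 0.0
```

View pics/c5.png

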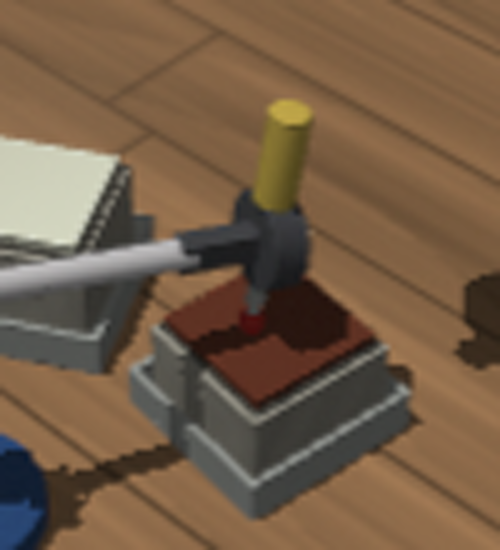

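The gauge rests released, its foot on the tile at (252,322) with the plunger part-way in and the gripper clear. I'm handing the job in.

```bash
python3 -c "
from rig import ctrl
print(ctrl.job_done())"
```

```text
the job is handed in; nothing more can be done
None
```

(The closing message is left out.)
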